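Clear the spoon off the pot, then set the steamer insert and the lid

TASK

Get the small pot ready for steaming: take the wooden spoon off the pot and lay it flat on the chopping board, stand the steamer insert level on the bottom of the pot with its post up, then put the lid squarely on the pot so that it sits flat and covers the mouth. Set each thing down rather than dropping it, leave the pot where it stands, and do not disturb the tomato, the lemon and the timer.

Things in the scene. Friction and masses are not known exactly. Their poses are not given: they have to be found in the camera images.
- pot: small stainless pot, open on top, standing on the worktop. Origin: centre of its underside, z up. Mouth diameter about 150 mm inside (the wall inside leaves at least a 125 mm circle free), 166 mm outside; rim 75 mm above the underside, inner floor 8 mm above it. Two side handles along its own +y and -y reach to 120 mm from the centre, 43 to 65 mm high. 0.55 kg, loose.
- spoon: wooden spoon, 311 mm long, 45 g, lying across the pot's rim at the start, in any direction. Origin: middle of its length, at its underside; own x along its length, z up. Handle 12 mm wide and 12 mm thick from its tail (-x) past the middle to +95 mm; then the head, 44 mm wide. The balance point lies 30 mm from the middle towards the head; grip at or near the middle.
- board: beech chopping board, 224 mm (own x) by 320 mm (own y), 19 mm thick, flat on the worktop. Origin: centre of its underside.
- steamer: steamer insert: perforated steel dish, 106 mm across at its rim, 22 mm high at the rim, on three feet (12 mm), with an upright black lifting post in the middle, 16 mm in diameter, from the dish floor at 20 mm up to 60 mm above the feet. Origin: centre, at the feet's underside; z up along the post. 0.16 kg. Starts on the worktop.
- lid: steel pot lid, 174 mm in diameter, its flat plate up to 12 mm high at the edge, with a round black knob in the middle: 33 mm in diameter from 19 to 35 mm above the underside, on a 20 mm neck. Origin: centre of the underside, which rests on the pot's rim when the lid is on. z up. 0.32 kg. Starts on the worktop; lid and insert may swap places.
- tomato: tomato, 58 mm wide, 62 mm high, a bystander. Origin: centre of its underside.
- lemon: lemon, 78 x 55 x 56 mm, a bystander. Origin: centre of its underside.
- timer: red and white round kitchen timer, 70 mm wide, 60 mm high, a bystander. Origin: centre of its underside.

How it is judged:
By the outcome, as a careful person would: the job done as asked, in the order asked, and still so for the second after the job is handed in, with the robot touching nothing.
It also fails if it takes over 67 s, if anything falls off the work surface, if the arm or the gripper's body presses on something with over 40 N, if the wrist force passes 120 N, or if a joint passes its speed limit or range.

ROBOT

A 7-joint arm with a two-finger parallel gripper is mounted at the origin on a cart in front of the work surface, level with it; the furniture and walls round the work are solid. World frame = base frame: x ahead of the robot, y to its left, z up, the work surface at z = 0. Lengths are in mm, angles in rad, forces in N, time in s.
With the tool pointing down it reaches from about 425 to 1025 mm from the base axis. Payload 3.6 kg.
Tool frame: the origin (TCP) lies on the centre line of the jaws, within the pads' length; the fingertips stand 25 mm ahead of it and the grasp point (between the pads) lies 6 mm ahead of it; z points along the fingers, y is the line along which they close (so a half turn about z gives the same grasp; the last joint's range is limited). The gripper opens to 85 mm and grips with 20 to 120 N. Pads are 22 mm wide; open, the fingers measure 114 mm over their backs; the gripper's body (76 mm by 85 mm) begins 54 mm behind the grasp point. The pads swing forward as they close: fully open they stand 13 mm farther back than shut.
Start: joints at [1.224, 0.591, 0.048, 1.609, -0.033, 0.943, -0.034], TCP at [182.038, -701.778, 256.302] pointing down, gripper open.
Joint ranges: [-2.69, 2.69], [-0.47, 2.24], [-1.27, 1.36], [0.19, 2.51], [-1.53, 4.68], [0.08, 2.07], [-3.09, 3.09]. Speed limits (rad/s): [2.57, 2.57, 3.14, 3.14, 3.14, 3.14, 3.14].

INTERFACE

Orientations are given as a rotation vector (axis times angle).
In Python, from rig import telemetry, imaging, arm gives the robot as it stands. The module is installed in compiled form; this text tells all that it offers.
- The arm moves only by the tool drive_tool, never from a script. Its argument "series" is a list of rows, each a list of 7 numbers: the turn, a rotation vector about the tool's x, y, z in rad, then the shift along the tool's x, y, z in mm, then the opening, from -1 (shut) to 1 (fully open). In form: [[wx, wy, wz, tx, ty, tz, jaw], ...]. A call has 1 to 12 rows; each row shifts and turns the commanded pose from where the row before left it, along the tool's axes as they then stand; what a row does not reach is not made up. A row lasts 1/12 s, in which the tool goes at most 41.7 mm and 7.16 degrees, less where a joint would pass 70% of its speed; a pose out of reach is approached as far as the arm can. A call with a gripper value outside its range is refused whole. The fingers move at their own pace and stop on an object; "newtons" is the grip in N (left out, the last holds). Time passes only in rows, so rows that do not move let the fingers close. It gives the time, the measured TCP pose, the force, the opening and the grip force at its end, in the units of the state.
- telemetry.state(): the state, without advancing time (a new reading comes with each control period).
- imaging.get_image(name): name is "scene" or "top"; returns a dict with "frame" (420x560x3 uint8, red, green, blue), "vertical_fov" (degrees; the focal length in pixels is half the picture's height over the tangent of half this angle, whatever the lens; pixels are square), "cx", "cy" (the principal point, pixels), "k1" (the pictures are not rectified: a ray, as slopes to the right and down, at radius r is drawn at 1 + k1 r^2 times it, then the intrinsics apply), "R" (3x3) and "t" (3): a world point X has camera coordinates R X + t. Camera axes: x right, y down, z forward; pixel columns grow to the right and rows downward; lengths in mm; the calibration is good to about 2 mm. A picture is of the moment at which its call begins. There is no depth.
- arm.sign_off(): hands the job in; it is judged then, once.
The state is a dict: "t": time; "joints": joint angles; "dq": joint speeds; "effort": joint torques, N m; "tcp_pos": TCP position; "tcp_rot": TCP orientation; "contact_force": force on the tool from outside, world axes, zero at the start; "torque": the same for the moment, N m; "width": opening from 0.0 (shut) to 1.0 (fully open); "gripper_force": force on a finger pad.
Only numpy, scipy, OpenCV 4.12 (cv2) and the standard library are available. Lean on these libraries where they do the work, as an engineer would, in place of code of your own. Each camera call takes 0.05 s, during which the arm holds its last target. There are 200 camera calls.

## Working session

There is one attempt and no reset: what is moved stays moved. The work goes in short steps, Python scripts to look and compute and a tool call to move; the robot and the scene stay as the last step left them, time stands still between calls to the robot, and variables do not carry over. Pictures are saved under pics/ and viewed, at most 10 in all, crops included, and the job is handed in when it is done.

Besides the shell and the picture viewer there is one more tool, called by a JSON object that holds its "api" and its "payload", one argument or row to a line. drive_tool: Moves the arm, as the interface text tells. Its arguments: {"type":"object","properties":{"series":{"type":"array"},"newtons":{"type":"number"}},"required":["series"]}

```bash
mkdir -p pics
cat > h.py <<'E'
import numpy as np, cv2
from rig import telemetry, imaging, arm
from scipy.spatial.transform import Rotation as Ro
def grab(n,save):
    d=imaging.get_image(n); cv2.imwrite('pics/'+save+'.png',d['frame'][:,:,::-1]); np.save('pics/'+save+'.npy',d,allow_pickle=True); return d
def load(s): return np.load('pics/'+s+'.npy',allow_pickle=True).item()
def K(d):
    f=d['frame'].shape[0]/2/np.tan(np.radians(d['vertical_fov'])/2)
    return np.array([[f,0,d['cx']],[0,f,d['cy']],[0,0,1.]]), np.array([d['k1'],0,0,0,0.])
def p2w(d,uv,z):
    k,D=K(d); p=cv2.undistortPointsIter(np.array([[uv]],float),k,D,None,None,(3,100,1e-10))[0,0]
    R=np.array(d['R']);t=np.array(d['t']); c=-R.T@t; r=R.T@np.array([p[0],p[1],1]); return c+r*(z-c[2])/r[2]
def w2p(d,X):
    k,D=K(d); return cv2.projectPoints(np.array(X,float).reshape(-1,1,3),cv2.Rodrigues(np.array(d['R']))[0],np.array(d['t'],float),k,D)[0][:,0]
E
python3 - <<'E'
from h import *
for n in('scene','top'):
    d=grab(n,n+'0'); print(n,-np.array(d['R']).T@d['t'],d['vertical_fov'],d['k1'])
    cv2.imwrite(f'pics/{n}0b.png',cv2.resize(d['frame'][:,:,::-1],(800,600),interpolation=cv2.INTER_CUBIC))
print(telemetry.state())
E
```

```text
scene [1271.20689217   97.56572117 1334.36361991] 48.65522782574631 -0.1410481114239557
top [ 256.02599034  -25.85467292 1439.84521485] 42.54868098005021 -0.046512138950825004
{'t': 0.1, 'joints': array([ 1.22351122,  0.59204203,  0.04829428,  1.60971165, -0.03328846,
        0.94272313, -0.03368547]), 'dq': array([-0.00115585, -0.00284787,  0.00113928, -0.00315729,  0.00088679,
       -0.00225746,  0.00033285]), 'effort': array([ 5.10536134e-03, -5.49994934e+01,  1.55339934e+00, -1.98823965e+01,
        9.69870627e-03,  3.85787615e-03,  1.34422862e-06]), 'tcp_pos': array([ 181.86177039, -701.08505584,  255.23778201]), 'tcp_rot': array([-3.11428432e+00, -3.97487500e-01,  6.00227581e-04]), 'contact_force': array([ 0.19815663, -0.15911696, -0.1216013 ]), 'torque': array([ 0.02131708,  0.05779647, -0.00794384]), 'gripper_force': 0.0, 'width': 0.9997663608515164}
```

View pics/scene0b.png

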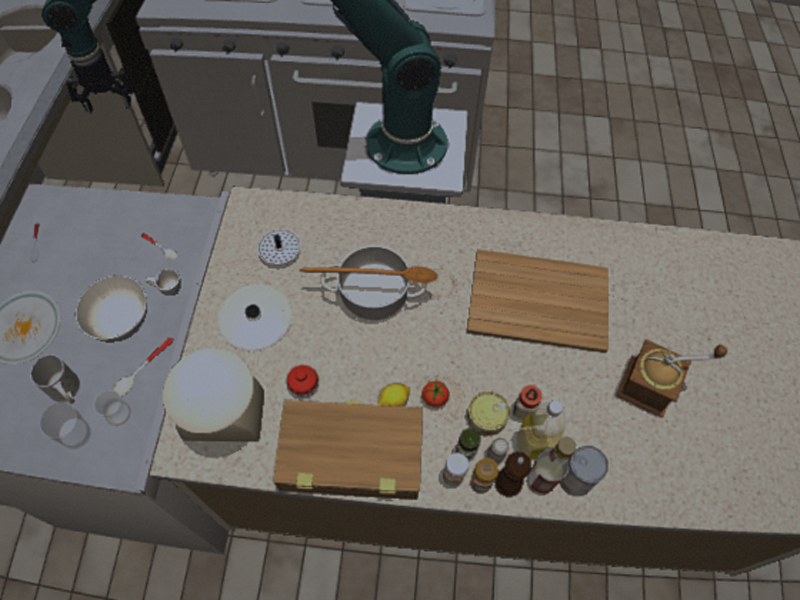

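View pics/top0b.png

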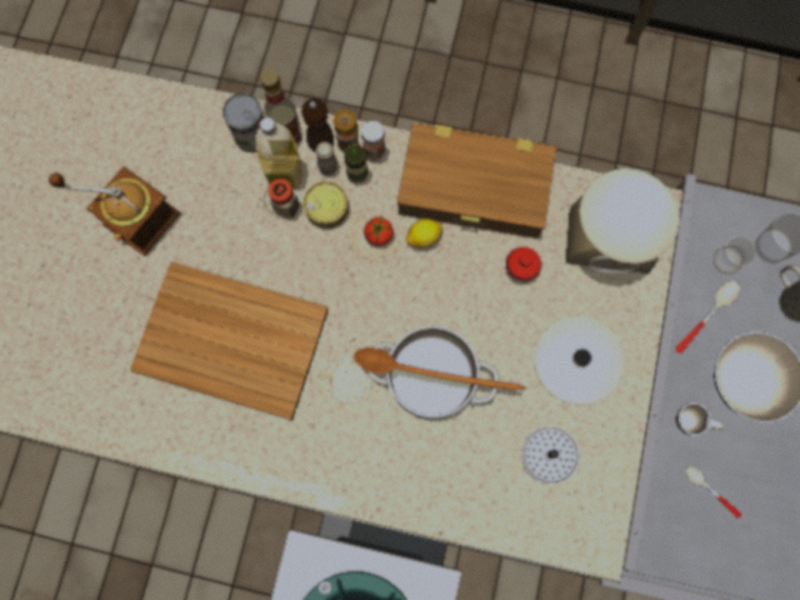

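The scene view shows the steamer at (279,247), the spoon across the pot at (373,280), and the lid knob at (252,312). The board is at (540,300). In the top view the pot is at (433,372), the lid knob at (583,358), the steamer at (550,455), and the board corners are (172,264), (327,303), (292,417) and (133,370). I'll take enlarged crops next.

Run:
```python
from h import *
d=load('top0');s=load('scene0')
cv2.imwrite('pics/tc.png',cv2.resize(d['frame'][215:345,240:440,::-1],None,fx=4,fy=4,interpolation=cv2.INTER_CUBIC))
cv2.imwrite('pics/sc.png',cv2.resize(s['frame'][150:270,150:310,::-1],None,fx=5,fy=5,interpolation=cv2.INTER_CUBIC))
c=[p2w(d,(u/10*7,v/10*7),19) for u,v in((172,264),(327,303),(292,417),(133,370))]
print(np.round(c),np.mean(c,0))
for n,uv,z in(('tom',(379,232),40),('lem',(424,234),28),('tim',(523,264),40)): print(n,p2w(d,np.array(uv)*.7,z))
```

```text
[[577. 504.  19.]
 [570. 193.  19.]
 [346. 202.  19.]
 [362. 515.  19.]] [463.75122022 353.41404803  19.        ]
tom [723.98834579 127.82006095  40.        ]
lem [743.9052396  43.5597359  28.       ]
tim [ 724.32976604 -153.40500292   40.        ]
```

View pics/tc.png

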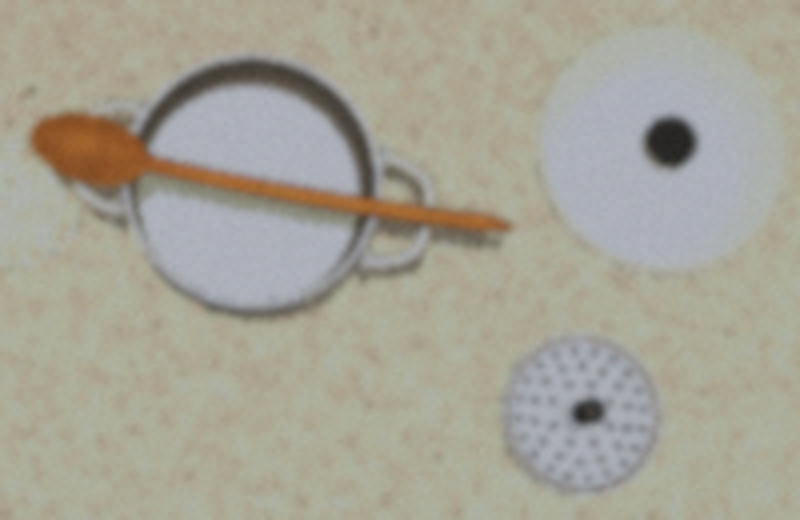

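View pics/sc.png

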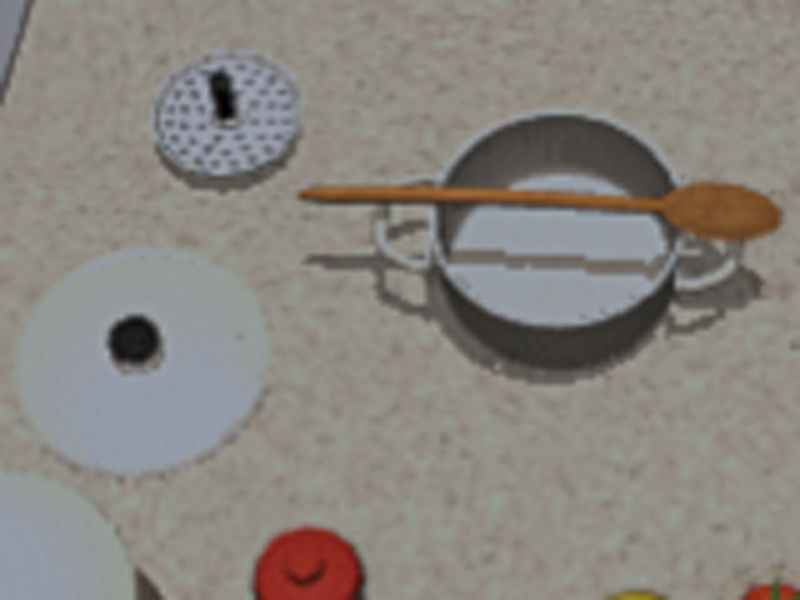

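The crops give these outlines. In the top crop the pot rim is centred at (255,186), the knob at (670,142), the lid plate at (661,148) and the steamer rim at (580,413). The spoon runs from tail (511,226) to tip (32,130). In the scene crop the pot rim is centred at (556,220), the knob at (134,340), the steamer at (227,115), and the spoon runs from (300,193) to (781,215).

Run:
```python
from h import *
d=load('top0');s=load('scene0')
T=lambda u,v:(240+(u+.5)/4-.5,215+(v+.5)/4-.5); S=lambda u,v:(150+(u+.5)/5-.5,150+(v+.5)/5-.5)
for n,z,t,c in(('pot',75,(255,186),(556,220)),('knob',35,(670,142),(134,338)),('lid',10,(661,148),(143,361)),('stm',22,(580,413),(227,115)),('post',58,(594,408),(218,76)),('tail',83,(511,226),(300,193)),('tip',83,(32,130),(781,215)),('neckspoon',84,(145,165),(668,206)),('hL',60,(75,150),(745,240)),('hR',60,(435,215),(378,225))):
    print(n,np.round(p2w(d,T(*t),z),1),np.round(p2w(s,S(*c),z),1))
print(Ro.from_rotvec(telemetry.state()['tcp_rot']).as_matrix().round(3))
```

```text
pot [476.1 -33.1  75. ] [483.1 -32.1  75. ]
knob [ 573.7 -294.7   35. ] [ 576.5 -296.2   35. ]
lid [ 573.9 -294.3   10. ] [ 579.5 -294.2   10. ]
stm [ 387.4 -271.6   22. ] [ 389.1 -273.9   22. ]
post [ 389.2 -273.5   58. ] [ 382.3 -276.2   58. ]
tail [ 486.7 -196.5   83. ] [ 485.3 -197.6   83. ]
tip [477.5 113.4  83. ] [468.8 111.1  83. ]
neckspoon [471.9  37.9  84. ] [470.5  38.7  84. ]
hL [474.9  85.5  60. ] [475.7  89.6  60. ]
hR [ 486.5 -150.3   60. ] [ 489.9 -148.    60. ]
[[ 0.968  0.251 -0.001]
 [ 0.251 -0.968  0.002]
 [-0.    -0.002 -1.   ]]
```

{"api": "drive_tool", "payload": {
  "series": [
    [0, 0, 0, 20.6, -26.2, 0, 1],
    [0, 0, 0, 20.6, -26.2, 0, 1],
    [0, 0, 0, 20.6, -26.2, 0, 1],
    [0, 0, 0, 20.6, -26.2, 0, 1],
    [0, 0, 0, 20.6, -26.2, 0, 1],
    [0, 0, 0, 20.6, -26.2, 0, 1],
    [0, 0, 0, 20.6, -26.2, 0, 1],
    [0, 0, 0, 20.6, -26.2, 0, 1],
    [0, 0, 0, 20.6, -26.2, 0, 1],
    [0, 0, 0, 20.6, -26.2, 0, 1],
    [0, 0, 0, 20.6, -26.2, 0, 1],
    [0, 0, 0, 0, 0, 0, 1]
  ],
  "newtons": 50
}}

```text
t: 1.1
tcp_pos: [331.6, -358.7, 255.8]
tcp_rot: [-3.109, -0.412, -0.0]
contact_force: [-0.6, -0.2, 0.4]
width: 1.002
gripper_force: 0.0
```

```bash
cat >> h.py <<'E'
def go(x,y,z,yaw):
    "tool-frame yaw turn (tool down) then remaining shift, in tool axes after/before the turn"
    s=telemetry.state(); R=Ro.from_rotvec(s['tcp_rot']).as_matrix(); p=s['tcp_pos']
    a=np.radians(yaw); G=np.array([[np.cos(a),np.sin(a),0],[np.sin(a),-np.cos(a),0],[0,0,-1]])
    print('t',round(s['t'],2),'p',p.round(1),'yaw',np.degrees(np.arctan2(R[1,0],R[0,0])).round(1),'w',round(s['width'],3),'F',s['contact_force'].round(1),'gf',round(s['gripper_force'],1),'j',s['joints'].round(2))
    v=np.array([x,y,z])-p
    print('turn',Ro.from_matrix(R.T@G).as_rotvec().round(3),'shift before turn',(R.T@v).round(1),'after',(G.T@v).round(1))
E
cat > fit.py <<'E'
from h import *
from scipy.optimize import least_squares
d=load('top0');s=load('scene0')
T=lambda u,v:np.array((240+(u+.5)/4-.5,215+(v+.5)/4-.5)); S=lambda u,v:np.array((150+(u+.5)/5-.5,150+(v+.5)/5-.5))
th=np.linspace(0,2*np.pi,721)
def box(c,x,y,r,z):
    p=w2p(c,np.c_[x+r*np.cos(th),y+r*np.sin(th),0*th+z]); return np.r_[p.min(0),p.max(0)]
for n,r,z,bt,bs in(('pot',83,75,(130,56,380,315),(435,112,678,330)),('lid',87,10,(540,25,783,271),(17,247,270,475)),('stm',53,22,(502,335,658,492),(153,50,301,180)),('knob',16.5,32,(643,116,697,168),(107,314,161,367))):
    T4=np.r_[T(*bt[:2]),T(*bt[2:])];S4=np.r_[S(*bs[:2]),S(*bs[2:])]
    fs=[lambda q:box(d,*q,r,z)-T4,lambda q:box(s,*q,r,z)-S4]
    for f in(fs[0],fs[1],lambda q:np.r_[fs[0](q),fs[1](q)]):
        o=least_squares(f,(450,-150)); print(n,o.x.round(1),o.fun.round(1))
E
python3 fit.py; python3 -c "
from h import *
go(477,-28,255,92.4)"
```

```text
pot [477.6 -32.8] [-1.2  0.2  1.2 -0.2]
pot [481.2 -32. ] [-1.6 -0.1  1.6 -0. ]
pot [478.7 -32.6] [-1.2 -0.3  1.2 -0.7 -1.6 -0.7  1.5 -0.7]
lid [ 575.3 -294.5] [-1.8 -1.2  1.8  1.1]
lid [ 576.8 -294.6] [-1.1 -0.5  1.1  0.4]
lid [ 575.9 -294.6] [-1.7 -1.3  1.9  0.9 -1.1 -0.8  1.2  0.2]
stm [ 387.6 -271.7] [-0.8 -1.1  0.8  1. ]
stm [ 388.2 -274.1] [-0.5  0.4  0.5 -0.4]
stm [ 387.9 -272.5] [-0.5 -1.1  1.2  1.  -0.1  0.3  1.  -0.4]
knob [ 574.4 -295.3] [ 0.6  0.4 -0.6 -0.4]
knob [ 576.7 -296.7] [ 0.3  0.9 -0.3 -0.8]
knob [ 575.3 -295.9] [ 0.9  0.1 -0.3 -0.6  0.7  0.5  0.  -1.2]
t 1.1 p [ 331.6 -358.7  255.8] yaw 15.1 w 1.002 F [-0.6 -0.2  0.4] gf 0.0 j [ 0.74  0.3  -0.01  2.13 -0.    0.72 -0.57]
turn [-0.004 -0.004 -1.349] shift before turn [ 226.6 -281.4    2.4] after [324.4 159.1   0.8]
```

{"api": "drive_tool", "payload": {
  "series": [
    [0, 0, 0, 20.6, -25.6, 0, 1],
    [0, 0, 0, 20.6, -25.6, 0, 1],
    [0, 0, 0, 20.6, -25.6, 0, 1],
    [0, 0, 0, 20.6, -25.6, 0, 1],
    [0, 0, 0, 20.6, -25.6, 0, 1],
    [0, 0, 0, 20.6, -25.6, 0, 1],
    [0, 0, 0, 20.6, -25.6, 0, 1],
    [0, 0, 0, 20.6, -25.6, 0, 1],
    [0, 0, 0, 20.6, -25.6, 0, 1],
    [0, 0, 0, 20.6, -25.6, 0, 1],
    [0, 0, 0, 20.6, -25.6, 0, 1],
    [0, 0, 0, 0, 0, 0, 1]
  ]
}}

```text
t: 2.1
tcp_pos: [480.9, -29.4, 256.7]
tcp_rot: [-3.111, -0.413, -0.007]
contact_force: [0.0, -0.4, 0.6]
width: 0.999
gripper_force: 0.0
```

{"api": "drive_tool", "payload": {
  "series": [
    [0, 0, -0.1125, 0, 0, 0, 1],
    [0, 0, -0.1125, 0, 0, 0, 1],
    [0, 0, -0.1125, 0, 0, 0, 1],
    [0, 0, -0.1125, 0, 0, 0, 1],
    [0, 0, -0.1125, 0, 0, 0, 1],
    [0, 0, -0.1125, 0, 0, 0, 1],
    [0, 0, -0.1125, 0, 0, 0, 1],
    [0, 0, -0.1125, 0, 0, 0, 1],
    [0, 0, -0.1125, 0, 0, 0, 1],
    [0, 0, -0.1125, 0, 0, 0, 1],
    [0, 0, -0.1125, 0, 0, 0, 1],
    [0, 0, -0.1125, 0, 0, 0, 1]
  ]
}}

```text
t: 3.1
tcp_pos: [477.3, -36.9, 256.0]
tcp_rot: [-2.178, -2.263, 0.001]
contact_force: [0.3, -0.5, 0.7]
width: 1.001
gripper_force: 0.0
```

```bash
python3 -c "
from h import *
go(477,-28,88,92.4)"
```

```text
t 3.1 p [477.3 -36.9 256. ] yaw 92.2 w 1.001 F [ 0.3 -0.5  0.7] gf 0.0 j [ 0.35  0.31 -0.45  2.14  0.2   0.73 -0.2 ]
turn [-0.001  0.    -0.004] shift before turn [  8.9   0.2 168. ] after [8.90e+00 1.00e-01 1.68e+02]
```

{"api": "drive_tool", "payload": {
  "series": [
    [0, 0, 0, 1.5, 0, 24, 1],
    [0, 0, 0, 1.5, 0, 24, 1],
    [0, 0, 0, 1.5, 0, 24, 1],
    [0, 0, 0, 1.5, 0, 24, 1],
    [0, 0, 0, 1.5, 0, 24, 1],
    [0, 0, 0, 1.5, 0, 24, 1],
    [0, 0, 0, 0, 0, 24, 1],
    [0, 0, 0, 0, 0, 0, 1]
  ]
}}

```text
t: 3.77
tcp_pos: [474.9, -27.7, 84.9]
tcp_rot: [-2.18, -2.255, 0.009]
contact_force: [0.3, -0.3, -0.3]
width: 1.002
gripper_force: 0.0
```

{"api": "drive_tool", "payload": {
  "series": [
    [0, 0, 0, 0, 0, 0, -1],
    [0, 0, 0, 0, 0, 0, -1],
    [0, 0, 0, 0, 0, 0, -1],
    [0, 0, 0, 0, 0, 0, -1],
    [0, 0, 0, 0, 0, 0, -1],
    [0, 0, 0, 0, 0, 0, -1],
    [0, 0, 0, 0, 0, 0, -1],
    [0, 0, 0, 0, 0, 0, -1],
    [0, 0, 0, 0, 0, 0, -1],
    [0, 0, 0, 0, 0, 0, -1]
  ],
  "newtons": 50
}}

```text
t: 4.6
tcp_pos: [477.8, -27.6, 89.1]
tcp_rot: [2.183, 2.257, 0.001]
contact_force: [-0.6, -1.5, 7.0]
width: 0.13
gripper_force: 49.4
```

Held this low, the fingertips would reach the board before the spoon does. I'll regrip about 13 mm higher.

{"api": "drive_tool", "payload": {
  "series": [
    [0, 0, 0, 0, 0, 0, -0.4],
    [0, 0, 0, 0, 0, 0, -0.4],
    [0, 0, 0, 0, 0, 0, -0.4],
    [0, 0, 0, 0, 0, -7, -0.4],
    [0, 0, 0, 0, 0, -6, -0.4],
    [0, 0, 0, 0, 0, 0, -0.4],
    [0, 0, 0, 0, 0, 0, -0.4],
    [0, 0, 0, 0, 0, 0, -0.4]
  ]
}}

```text
t: 5.27
tcp_pos: [477.4, -27.5, 101.5]
tcp_rot: [2.184, 2.258, 0.0]
contact_force: [0.2, 0.3, -0.2]
width: 0.299
gripper_force: 0.0
```

{"api": "drive_tool", "payload": {
  "series": [
    [0, 0, 0, 0, 0, 0, -1],
    [0, 0, 0, 0, 0, 0, -1],
    [0, 0, 0, 0, 0, 0, -1],
    [0, 0, 0, 0, 0, 0, -1],
    [0, 0, 0, 0, 0, 0, -1],
    [0, 0, 0, 0, 0, 0, -1]
  ],
  "newtons": 60
}}

```text
t: 5.77
tcp_pos: [477.3, -27.5, 101.4]
tcp_rot: [2.184, 2.258, -0.0]
contact_force: [-0.9, -0.3, 4.9]
width: 0.117
gripper_force: 58.9
```

{"api": "drive_tool", "payload": {
  "series": [
    [0, 0, 0, 0, 0, -5, -1],
    [0, 0, 0, 0, 0, -10, -1],
    [0, 0, 0, 0, 0, -15, -1],
    [0, 0, 0, 0, 0, -20, -1],
    [0, 0, 0, 0, 0, -20, -1],
    [0, 0, 0, 0, 0, -15, -1],
    [0, 0, 0, 0, 0, -5, -1],
    [0, 0, 0, 0, 0, 0, -1]
  ]
}}

```text
t: 6.43
tcp_pos: [478.2, -27.5, 192.8]
tcp_rot: [2.183, 2.256, 0.003]
contact_force: [0.2, -0.1, -1.1]
width: 0.118
gripper_force: 58.6
```

Run:
```python
from h import *
go(458,367,190,113)
d=grab('top','t1');s=grab('scene','s1')
a=cv2.resize(d['frame'][200:340,200:400,::-1],(400,280));b=cv2.resize(s['frame'][100:240,180:380,::-1],(400,280))
cv2.imwrite('pics/c1.png',cv2.resize(np.hstack([a,b]),(800,280)))
```

```text
t 6.43 p [478.2 -27.5 192.8] yaw 91.9 w 0.118 F [ 0.2 -0.1 -1.1] gf 58.6 j [ 0.29  0.41 -0.41  2.2   0.29  0.59 -0.31]
turn [ 0.003  0.001 -0.369] shift before turn [394.9  -7.2   2.7] after [371.  135.6   2.8]
```

View pics/c1.png

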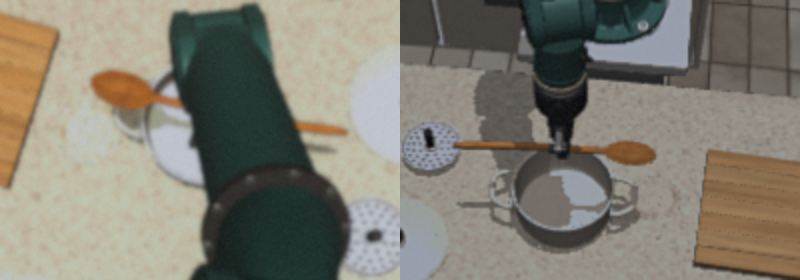

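The picture shows the spoon held level, clear above the pot (spoon head at about (630,152) in the right half). Next I move it over the board.

{"api": "drive_tool", "payload": {
  "series": [
    [0, 0, 0, 16, -0.6, 0, -1],
    [0, 0, 0, 30, -0.6, 0, -1],
    [0, 0, 0, 38, -0.6, 0, -1],
    [0, 0, 0, 39, -0.6, 0, -1],
    [0, 0, 0, 39, -0.6, 0, -1],
    [0, 0, 0, 39, -0.6, 0, -1],
    [0, 0, 0, 39, -0.6, 0, -1],
    [0, 0, 0, 39, -0.6, 0, -1],
    [0, 0, 0, 39, -0.6, 0, -1],
    [0, 0, 0, 37, -0.6, 0, -1],
    [0, 0, 0, 26, -0.6, 0, -1],
    [0, 0, 0, 14, -0.6, 0, -1]
  ]
}}

```text
t: 7.53
tcp_pos: [455.3, 371.7, 190.2]
tcp_rot: [-2.177, -2.262, -0.0]
contact_force: [-0.3, 0.2, -0.4]
width: 0.115
gripper_force: 58.6
```

{"api": "drive_tool", "payload": {
  "series": [
    [0, 0, -0.05, 0, 0, 0, -1],
    [0, 0, -0.08, 0, 0, 0, -1],
    [0, 0, -0.08, 0, 0, 0, -1],
    [0, 0, -0.08, 0, 0, 0, -1],
    [0, 0, -0.05, 0, 0, 0, -1],
    [0, 0, -0.029, 0, 0, 0, -1],
    [0, 0, 0, 0, 0, 0, -1],
    [0, 0, 0, 0, 0, 0, -1]
  ]
}}

```text
t: 8.2
tcp_pos: [457.1, 366.1, 190.6]
tcp_rot: [-1.735, -2.619, 0.003]
contact_force: [-0.1, -1.0, -0.4]
width: 0.121
gripper_force: 58.6
```

```bash
python3 -c "
from h import *
go(458,367,55,113)"
```

```text
t 8.2 p [457.1 366.1 190.6] yaw 112.9 w 0.121 F [-0.1 -1.  -0.4] gf 58.6 j [-0.39  0.55 -0.5   1.96  0.38  0.73 -0.72]
turn [-0.001  0.001 -0.001] shift before turn [  0.6   1.4 135.6] after [  0.5   1.2 135.6]
```

{"api": "drive_tool", "payload": {
  "series": [
    [0, 0, 0, 0, 0, 15, -1],
    [0, 0, 0, 0, 0, 25, -1],
    [0, 0, 0, 0, 0, 30, -1],
    [0, 0, 0, 0, 0, 30, -1],
    [0, 0, 0, 0, 0, 25, -1],
    [0, 0, 0, 0, 0, 12, -1],
    [0, 0, 0, 0, 0, 3, -1],
    [0, 0, 0, 0, 0, 0, -1]
  ]
}}

```text
t: 8.87
tcp_pos: [456.8, 367.0, 50.8]
tcp_rot: [-1.733, -2.62, 0.002]
contact_force: [-0.5, 0.4, -0.1]
width: 0.119
gripper_force: 58.6
```

{"api": "drive_tool", "payload": {
  "series": [
    [0, 0, 0, 0, 0, 1.5, -1],
    [0, 0, 0, 0, 0, 1.5, -1],
    [0, 0, 0, 0, 0, 0, -1]
  ]
}}

```text
t: 9.12
tcp_pos: [457.8, 367.7, 49.5]
tcp_rot: [1.733, 2.62, 0.003]
contact_force: [0.5, 0.2, 0.1]
width: 0.119
gripper_force: 58.6
```

{"api": "drive_tool", "payload": {
  "series": [
    [0, 0, 0, 0, 0, 1, -1],
    [0, 0, 0, 0, 0, 1, -1],
    [0, 0, 0, 0, 0, 0, -1]
  ]
}}

```text
t: 9.37
tcp_pos: [457.3, 367.1, 46.6]
tcp_rot: [1.733, 2.62, 0.001]
contact_force: [0.3, 0.3, -0.2]
width: 0.123
gripper_force: 58.6
```

{"api": "drive_tool", "payload": {
  "series": [
    [0, 0, 0, 0, 0, 0.8, -1],
    [0, 0, 0, 0, 0, 0, -1]
  ]
}}

```text
t: 9.53
tcp_pos: [457.2, 367.2, 45.5]
tcp_rot: [1.733, 2.62, 0.0]
contact_force: [-0.4, -0.0, -0.6]
width: 0.12
gripper_force: 58.7
```

{"api": "drive_tool", "payload": {
  "series": [
    [0, 0, 0, 0, 0, 0.8, -1],
    [0, 0, 0, 0, 0, 0, -1]
  ]
}}

```text
t: 9.7
tcp_pos: [457.2, 367.2, 45.5]
tcp_rot: [1.733, 2.62, -0.0]
contact_force: [-0.9, -1.0, 6.6]
width: 0.12
gripper_force: 59.5
```

{"api": "drive_tool", "payload": {
  "series": [
    [0, 0, 0, 0, 0, 0.5, -1],
    [0, 0, 0, 0, 0, 0, -1]
  ]
}}

```text
t: 9.87
tcp_pos: [457.2, 367.2, 45.5]
tcp_rot: [1.732, 2.619, 0.0]
contact_force: [-1.5, -1.3, 11.0]
width: 0.117
gripper_force: 60.0
```

{"api": "drive_tool", "payload": {
  "series": [
    [0, 0, 0, 0, 0, 0, -0.5],
    [0, 0, 0, 0, 0, 0, -0.5],
    [0, 0, 0, 0, 0, 0, -0.5],
    [0, 0, 0, 0, 0, -5, -0.5],
    [0, 0, 0, 0, 0, -20, -0.2],
    [0, 0, 0, 0, 0, -30, 0],
    [0, 0, 0, 0, 0, -30, 0],
    [0, 0, 0, 0, 0, -30, 0],
    [0, 0, 0, 0, 0, -30, 0],
    [0, 0, 0, 0, 0, 0, 0]
  ]
}}

```text
t: 10.7
tcp_pos: [459.3, 370.0, 195.0]
tcp_rot: [1.732, 2.618, 0.016]
contact_force: [-0.1, 1.1, -0.3]
width: 0.499
gripper_force: 0.0
```

{"api": "drive_tool", "payload": {
  "series": [
    [0, 0, 0, -31.2, -11.2, 0, 0.2],
    [0, 0, 0, -31.2, -11.2, 0, 0.2],
    [0, 0, 0, -31.2, -11.2, 0, 0.2],
    [0, 0, 0, -31.2, -11.2, 0, 0.2],
    [0, 0, 0, -31.2, -11.2, 0, 0.2],
    [0, 0, 0, -31.2, -11.2, 0, 0.2],
    [0, 0, 0, -31.2, -11.2, 0, 0.2],
    [0, 0, 0, -31.2, -11.2, 0, 0.2],
    [0, 0, 0, -31.2, -11.2, 0, 0.2],
    [0, 0, 0, -31.2, -11.2, 0, 0.2],
    [0, 0, 0, -31.2, -11.2, 0, 0.2],
    [0, 0, 0, -31.2, -11.2, 0, 0.2]
  ]
}}

```text
t: 11.7
tcp_pos: [479.5, -31.7, 189.0]
tcp_rot: [-1.733, -2.62, 0.0]
contact_force: [0.4, -0.4, 0.6]
width: 0.601
gripper_force: 0.0
```

Run:
```python
from h import *
go(388,-272.5,190,60)
d=grab('top','t2');s=grab('scene','s2')
a=cv2.resize(d['frame'][170:310,80:280,::-1],(400,280));b=cv2.resize(s['frame'][140:280,290:490,::-1],(400,280))
cv2.imwrite('pics/c2.png',np.hstack([a,b]))
```

```text
t 11.7 p [479.5 -31.7 189. ] yaw 113.0 w 0.601 F [ 0.4 -0.4  0.6] gf 0.0 j [ 0.38  0.44 -0.53  2.19  0.38  0.6  -0.02]
turn [-0.    -0.     0.926] shift before turn [-185.8 -178.5   -0.9] after [-254.3   41.2   -1. ]
```

View pics/c2.png

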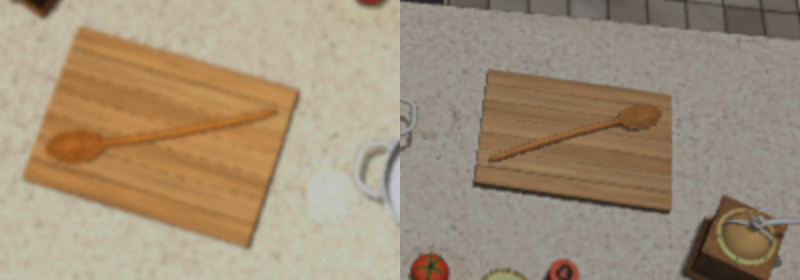

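The spoon lies wholly on the board, tail at (275,110) and head at (75,147) in the left half. Now the steamer.

{"api": "drive_tool", "payload": {
  "series": [
    [0, 0, 0, -18.6, -17.8, 0, 0.2],
    [0, 0, 0, -18.6, -17.8, 0, 0.2],
    [0, 0, 0, -18.6, -17.8, 0, 0.2],
    [0, 0, 0, -18.6, -17.8, 0, 0.2],
    [0, 0, 0, -18.6, -17.8, 0, 0.2],
    [0, 0, 0, -18.6, -17.8, 0, 0.2],
    [0, 0, 0, -18.6, -17.8, 0, 0.2],
    [0, 0, 0, -18.6, -17.8, 0, 0.2],
    [0, 0, 0, -18.6, -17.8, 0, 0.2],
    [0, 0, 0, -18.6, -17.8, 0, 0.2]
  ]
}}

```text
t: 12.63
tcp_pos: [388.4, -271.3, 189.1]
tcp_rot: [-1.732, -2.621, -0.0]
contact_force: [0.3, 0.5, -0.1]
width: 0.601
gripper_force: 0.0
```

{"api": "drive_tool", "payload": {
  "series": [
    [0, 0, 0.1, 0, 0, 0, 0.2],
    [0, 0, 0.1, 0, 0, 0, 0.2],
    [0, 0, 0.1, 0, 0, 0, 0.2],
    [0, 0, 0.1, 0, 0, 0, 0.2],
    [0, 0, 0.1, 0, 0, 0, 0.2],
    [0, 0, 0.1, 0, 0, 0, 0.2],
    [0, 0, 0.1, 0, 0, 0, 0.2],
    [0, 0, 0.1, 0, 0, 0, 0.2],
    [0, 0, 0.1, 0, 0, 0, 0.2],
    [0, 0, 0.026, 0, 0, 0, 0.2],
    [0, 0, 0, 0, 0, 0, 0.2],
    [0, 0, 0, 0, 0, 0, 0.2]
  ]
}}

```text
t: 13.63
tcp_pos: [389.0, -270.4, 189.1]
tcp_rot: [-2.719, -1.574, 0.0]
contact_force: [-0.0, 0.8, -0.4]
width: 0.604
gripper_force: 0.0
```

```bash
python3 -c "
from h import *
go(388,-272.5,54,60)"
```

```text
t 13.63 p [ 389.  -270.4  189.1] yaw 60.1 w 0.604 F [-0.   0.8 -0.4] gf 0.0 j [ 0.72  0.4  -0.27  2.21  0.2   0.56 -0.21]
turn [-0.    -0.     0.002] shift before turn [-2.300e+00  1.000e-01  1.351e+02] after [-2.300e+00  1.000e-01  1.351e+02]
```

{"api": "drive_tool", "payload": {
  "series": [
    [0, 0, 0, -1.8, 0, 15, 0.2],
    [0, 0, 0, 0, 0, 25, 0.2],
    [0, 0, 0, 0, 0, 30, 0.2],
    [0, 0, 0, 0, 0, 30, 0.2],
    [0, 0, 0, 0, 0, 20, 0.2],
    [0, 0, 0, 0, 0, 12, 0.2],
    [0, 0, 0, 0, 0, 3, 0.2],
    [0, 0, 0, 0, 0, 0, 0.2]
  ]
}}

```text
t: 14.3
tcp_pos: [387.7, -272.0, 53.3]
tcp_rot: [-2.718, -1.571, 0.001]
contact_force: [-0.7, -0.3, 0.4]
width: 0.597
gripper_force: 0.0
```

{"api": "drive_tool", "payload": {
  "series": [
    [0, 0, 0, 0, 0, 0, -1],
    [0, 0, 0, 0, 0, 0, -1],
    [0, 0, 0, 0, 0, 0, -1],
    [0, 0, 0, 0, 0, 0, -1],
    [0, 0, 0, 0, 0, 0, -1],
    [0, 0, 0, 0, 0, 0, -1],
    [0, 0, 0, 0, 0, 0, -1],
    [0, 0, 0, 0, 0, 0, -1]
  ],
  "newtons": 70
}}

```text
t: 14.97
tcp_pos: [388.4, -272.7, 55.3]
tcp_rot: [2.72, 1.569, 0.001]
contact_force: [-0.8, 0.7, 7.4]
width: 0.162
gripper_force: 68.2
```

{"api": "drive_tool", "payload": {
  "series": [
    [0, 0, 0, 0, 0, -5, -1],
    [0, 0, 0, 0, 0, -12, -1],
    [0, 0, 0, 0, 0, -20, -1],
    [0, 0, 0, 0, 0, -25, -1],
    [0, 0, 0, 0, 0, -25, -1],
    [0, 0, 0, 0, 0, -20, -1],
    [0, 0, 0, 0, 0, -10, -1],
    [0, 0, 0, 0, 0, -3, -1],
    [0, 0, 0, 0, 0, 0, -1],
    [0, 0, 0, 0, 0, 0, -1]
  ]
}}

```text
t: 15.8
tcp_pos: [387.3, -272.1, 173.5]
tcp_rot: [-2.72, -1.57, 0.001]
contact_force: [0.3, -0.0, -1.5]
width: 0.165
gripper_force: 68.3
```

Run:
```python
from h import *
go(479,-32.5,175,60)
d=grab('top','t3');s=grab('scene','s3')
a=cv2.resize(d['frame'][230:370,250:450,::-1],(400,280));b=cv2.resize(s['frame'][100:240,150:350,::-1],(400,280))
cv2.imwrite('pics/c3.png',np.hstack([a,b]))
```

```text
t 15.8 p [ 387.3 -272.1  173.5] yaw 60.0 w 0.165 F [ 0.3 -0.  -1.5] gf 68.3 j [ 0.72  0.42 -0.27  2.22  0.22  0.52 -0.24]
turn [-0.001  0.    -0.   ] shift before turn [253.4 -40.6  -1.5] after [253.4 -40.4  -1.5]
```

View pics/c3.png

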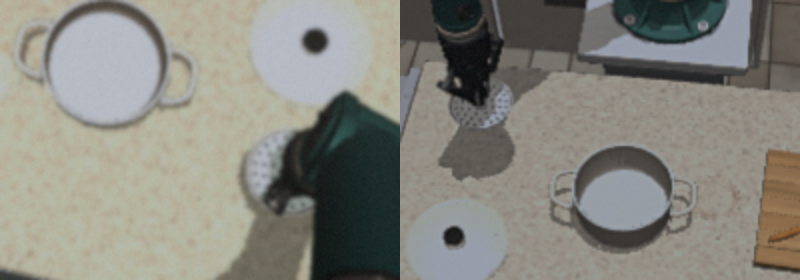

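The steamer hangs level, dish at (283,172) left and (480,103) right, and the pot is unmoved. Carry it over the pot.

{"api": "drive_tool", "payload": {
  "series": [
    [0, 0, 0, 8, -1.3, 0, -1],
    [0, 0, 0, 16, -2.6, 0, -1],
    [0, 0, 0, 24, -3.8, 0, -1],
    [0, 0, 0, 28, -4.5, 0, -1],
    [0, 0, 0, 31, -5, 0, -1],
    [0, 0, 0, 31, -5, 0, -1],
    [0, 0, 0, 31, -5, 0, -1],
    [0, 0, 0, 30, -4.8, 0, -1],
    [0, 0, 0, 24, -3.8, 0, -1],
    [0, 0, 0, 16, -2.6, 0, -1],
    [0, 0, 0, 9, -1.4, 0, -1],
    [0, 0, 0, 5.4, -0.8, 0, -1]
  ]
}}

```text
t: 16.9
tcp_pos: [479.7, -30.7, 173.6]
tcp_rot: [-2.718, -1.574, 0.001]
contact_force: [0.0, -1.2, -1.0]
width: 0.165
gripper_force: 68.3
```

{"api": "drive_tool", "payload": {
  "series": [
    [0, 0, 0, 0, 0, 0, -1],
    [0, 0, 0, 0, 0, 0, -1],
    [0, 0, 0, 0, 0, 0, -1]
  ]
}}

```text
t: 17.15
tcp_pos: [478.8, -34.1, 173.9]
tcp_rot: [2.723, 1.567, -0.002]
contact_force: [0.6, 0.3, -1.8]
width: 0.164
gripper_force: 68.3
```

Run:
```python
from h import *
go(479,-32.5,63,60)
d=grab('top','t4');s=grab('scene','s4')
cv2.imwrite('pics/c4.png',cv2.resize(s['frame'][150:250,200:330,::-1],None,fx=6,fy=6,interpolation=cv2.INTER_CUBIC))
```

```text
t 17.15 p [478.8 -34.1 173.9] yaw 59.9 w 0.164 F [ 0.6  0.3 -1.8] gf 68.3 j [ 0.18  0.43 -0.26  2.21  0.21  0.53 -0.77]
turn [-0.001  0.001 -0.003] shift before turn [  1.7  -0.6 110.9] after [  1.5  -0.6 110.9]
```

View pics/c4.png

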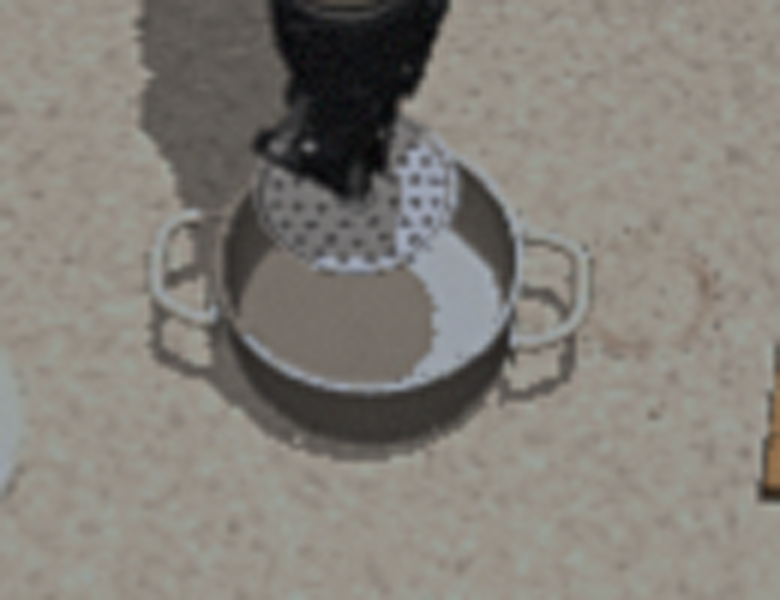

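The dish rim spans x 256–460 with its bottom at 272. The pot rim spans x 220–522 with its bottom at 390.

Run:
```python
from h import *
from scipy.optimize import least_squares
s=load('s4'); S=lambda u,v:np.array((200+(u+.5)/6-.5,150+(v+.5)/6-.5))
th=np.linspace(0,2*np.pi,721)
for n,r,z,b in(('pot',83,75,(220,522,390)),('stm',53,141,(256,460,272))):
    t=np.r_[S(b[0],0)[0],S(b[1],0)[0],S(0,b[2])[1]]
    def f(q):
        p=w2p(s,np.c_[q[0]+r*np.cos(th),q[1]+r*np.sin(th),0*th+z]); return np.r_[p[:,0].min(),p[:,0].max(),p[:,1].max()]-t
    o=least_squares(f,(450,-50)); print(n,o.x.round(1),o.fun.round(1))
```

```text
pot [477.3 -30.8] [-0.7  0.7 -0. ]
stm [477. -36.] [-0.1  0.1 -0. ]
```

{"api": "drive_tool", "payload": {
  "series": [
    [0, 0, 0, 2, -0.5, 0, -1],
    [0, 0, 0, 2, -0.5, 10, -1],
    [0, 0, 0, 0, 0, 15, -1],
    [0, 0, 0, 0, 0, 20, -1],
    [0, 0, 0, 0, 0, 20, -1],
    [0, 0, 0, 0, 0, 15, -1],
    [0, 0, 0, 0, 0, 12, -1],
    [0, 0, 0, 0, 0, 8, -1],
    [0, 0, 0, 0, 0, 4, -1],
    [0, 0, 0, 0, 0, 2, -1],
    [0, 0, 0, 0, 0, 0, -1],
    [0, 0, 0, 0, 0, 0, -1]
  ]
}}

```text
t: 18.25
tcp_pos: [481.2, -28.7, 68.6]
tcp_rot: [2.721, 1.57, 0.001]
contact_force: [0.2, -0.4, -1.1]
width: 0.165
gripper_force: 68.3
```

{"api": "drive_tool", "payload": {
  "series": [
    [0, 0, 0, 0, 0, 1, -1],
    [0, 0, 0, 0, 0, 1, -1],
    [0, 0, 0, 0, 0, 0, -1]
  ]
}}

```text
t: 18.5
tcp_pos: [480.9, -28.8, 66.5]
tcp_rot: [2.721, 1.57, 0.001]
contact_force: [0.4, -0.4, -1.8]
width: 0.166
gripper_force: 68.3
```

{"api": "drive_tool", "payload": {
  "series": [
    [0, 0, 0, 0, 0, 1, -1],
    [0, 0, 0, 0, 0, 0, -1]
  ]
}}

```text
t: 18.67
tcp_pos: [480.8, -28.8, 65.3]
tcp_rot: [2.721, 1.57, 0.0]
contact_force: [0.1, 0.7, -2.1]
width: 0.158
gripper_force: 68.3
```

{"api": "drive_tool", "payload": {
  "series": [
    [0, 0, 0, 0, 0, 1, -1],
    [0, 0, 0, 0, 0, 0, -1]
  ]
}}

```text
t: 18.83
tcp_pos: [480.7, -28.7, 64.1]
tcp_rot: [-2.721, -1.57, 0.0]
contact_force: [0.8, 0.1, -1.5]
width: 0.162
gripper_force: 68.3
```

{"api": "drive_tool", "payload": {
  "series": [
    [0, 0, 0, -1.5, -0.2, 0, -1],
    [0, 0, 0, -1.2, -0.2, 0.8, -1],
    [0, 0, 0, 0, 0, 0, -1]
  ]
}}

```text
t: 19.08
tcp_pos: [478.9, -31.0, 63.3]
tcp_rot: [2.721, 1.57, -0.0]
contact_force: [-0.2, -0.8, -1.1]
width: 0.163
gripper_force: 68.5
```

{"api": "drive_tool", "payload": {
  "series": [
    [0, 0, 0, 0, 0, 0.8, -1],
    [0, 0, 0, 0, 0, 0, -1]
  ]
}}

```text
t: 19.25
tcp_pos: [478.9, -31.1, 63.2]
tcp_rot: [2.721, 1.57, -0.001]
contact_force: [-2.1, -0.1, 6.6]
width: 0.165
gripper_force: 69.5
```

{"api": "drive_tool", "payload": {
  "series": [
    [0, 0, 0, 0, 0, 0.8, -1],
    [0, 0, 0, 0, 0, 0, -1]
  ]
}}

```text
t: 19.42
tcp_pos: [478.9, -31.1, 63.2]
tcp_rot: [2.72, 1.57, -0.0]
contact_force: [-2.1, 0.3, 14.8]
width: 0.169
gripper_force: 70.5
```

{"api": "drive_tool", "payload": {
  "series": [
    [0, 0, 0, 0, 0, -1.2, -1],
    [0, 0, 0, 0, 0, 0, -0.5],
    [0, 0, 0, 0, 0, 0, -0.3],
    [0, 0, 0, 0, 0, 0, -0.3],
    [0, 0, 0, 0, 0, -5, -0.3],
    [0, 0, 0, 0, 0, -15, -0.3],
    [0, 0, 0, 0, 0, -25, -0.3],
    [0, 0, 0, 0, 0, -30, -0.3],
    [0, 0, 0, 0, 0, -25, -0.3],
    [0, 0, 0, 0, 0, 0, 0.3],
    [0, 0, 0, 0, 0, 0, 0.6]
  ]
}}

```text
t: 20.33
tcp_pos: [479.9, -31.0, 164.4]
tcp_rot: [2.72, 1.569, 0.005]
contact_force: [-0.2, 0.6, -0.5]
width: 0.623
gripper_force: 0.0
```

```bash
python3 -c "
from h import *
go(575.5,-295.2,150,60)"
```

```text
t 20.33 p [479.9 -31.  164.4] yaw 60.0 w 0.623 F [-0.2  0.6 -0.5] gf 0.0 j [ 0.17  0.44 -0.26  2.22  0.23  0.5  -0.79]
turn [ 0.003 -0.002 -0.001] shift before turn [-180.9  214.9   14.7] after [-181.   214.9   14.4]
```

{"api": "drive_tool", "payload": {
  "series": [
    [0, 0, 0, -15.2, 18, 0, 0.6],
    [0, 0, 0, -15.2, 18, 0, 0.6],
    [0, 0, 0, -15.2, 18, 0, 0.6],
    [0, 0, 0, -15.2, 18, 0, 0.6],
    [0, 0, 0, -15.2, 18, 0, 0.6],
    [0, 0, 0, -15.2, 18, 0, 0.6],
    [0, 0, 0, -15.2, 18, 0, 0.6],
    [0, 0, 0, -15.2, 18, 0, 0.6],
    [0, 0, 0, -15.2, 18, 0, 0.6],
    [0, 0, 0, -15.2, 18, 0, 0.6],
    [0, 0, 0, -15.2, 18, 0, 0.6],
    [0, 0, 0, -15.2, 18, 0, 0.6]
  ]
}}

```text
t: 21.33
tcp_pos: [573.9, -297.6, 160.8]
tcp_rot: [-2.718, -1.569, 0.004]
contact_force: [0.5, 0.1, -0.1]
width: 0.798
gripper_force: 0.0
```

{"api": "drive_tool", "payload": {
  "series": [
    [0, 0, 0, 0, 0, 0, 0.6],
    [0, 0, 0, 0, 0, 0, 0.6],
    [0, 0, 0, 0, 0, 0, 0.6]
  ]
}}

```text
t: 21.58
tcp_pos: [573.8, -295.6, 161.4]
tcp_rot: [-2.718, -1.569, 0.002]
contact_force: [0.5, -0.1, 1.3]
width: 0.796
gripper_force: 0.0
```

Run:
```python
from h import *
go(575.5,-295.2,42,60)
d=grab('top','t5')
cv2.imwrite('pics/c5.png',cv2.resize(d['frame'][215:315,250:350,::-1],None,fx=6,fy=6,interpolation=cv2.INTER_CUBIC))
```

```text
t 21.58 p [ 573.8 -295.6  161.4] yaw 60.0 w 0.796 F [ 0.5 -0.1  1.3] gf 0.0 j [ 0.59  0.62 -0.27  1.85  0.24  0.71 -0.34]
turn [-0.004 -0.     0.   ] shift before turn [  1.2   1.7 119.4] after [  1.2   1.3 119.4]
```

View pics/c5.png

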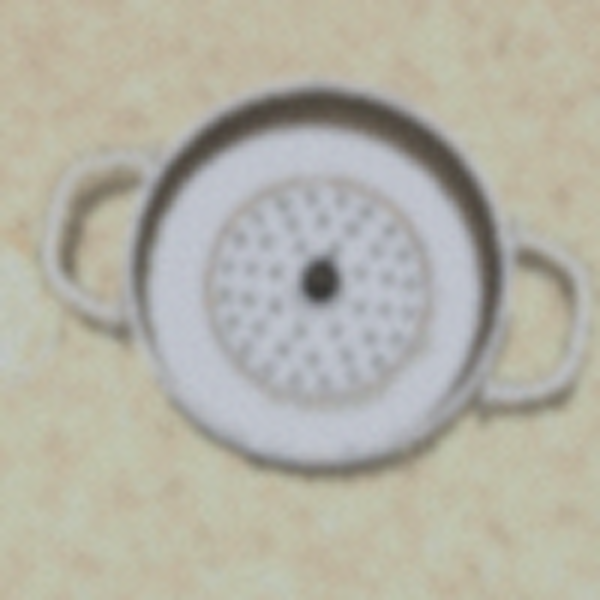

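The steamer stands level in the pot, post at (320,283) and dish spanning x 207–430. The pot rim spans x 127–512 and y 82–468. Now I grasp the lid knob.

{"api": "drive_tool", "payload": {
  "series": [
    [0, 0, 0, 0.8, 1, 10, 0.6],
    [0, 0, 0, 0.4, 0.4, 20, 0.6],
    [0, 0, 0, 0, 0, 28, 0.6],
    [0, 0, 0, 0, 0, 28, 0.6],
    [0, 0, 0, 0, 0, 20, 0.6],
    [0, 0, 0, 0, 0, 9, 0.6],
    [0, 0, 0, 0, 0, 3, 0.6],
    [0, 0, 0, 0, 0, 0, 0.6],
    [0, 0, 0, 0, 0, 0, 0.6]
  ]
}}

```text
t: 22.38
tcp_pos: [577.4, -296.4, 45.8]
tcp_rot: [2.72, 1.57, 0.002]
contact_force: [0.3, 0.4, 1.5]
width: 0.803
gripper_force: 0.0
```

{"api": "drive_tool", "payload": {
  "series": [
    [0, 0, 0, 0, 0, 0, -1],
    [0, 0, 0, 0, 0, 0, -1],
    [0, 0, 0, 0, 0, 0, -1],
    [0, 0, 0, 0, 0, 0, -1],
    [0, 0, 0, 0, 0, 0, -1],
    [0, 0, 0, 0, 0, 0, -1],
    [0, 0, 0, 0, 0, 0, -1],
    [0, 0, 0, 0, 0, 0, -1]
  ],
  "newtons": 80
}}

```text
t: 23.05
tcp_pos: [576.6, -296.6, 46.7]
tcp_rot: [2.721, 1.569, -0.0]
contact_force: [-2.7, 2.2, 8.3]
width: 0.336
gripper_force: 78.3
```

Run:
```python
from h import *
from scipy.optimize import least_squares
go(575.5,-295.2,160,60)
s=load('t5'); th=np.linspace(0,2*np.pi,721)
def S(u,v): return np.array((250+(u+.5)/6-.5,215+(v+.5)/6-.5))
t=np.r_[S(127,82),S(512,468)]
for r in(83,85):
    def f(q):
        p=w2p(s,np.c_[q[0]+r*np.cos(th),q[1]+r*np.sin(th),0*th+75]); return np.r_[p.min(0),p.max(0)]-t
    o=least_squares(f,(450,-50)); print(o.x.round(1),o.fun.round(1))
print(p2w(s,S(320,283),68),p2w(s,S(319,291),30))
```

```text
t 23.05 p [ 576.6 -296.6   46.7] yaw 59.9 w 0.336 F [-2.7  2.2  8.3] gf 78.3 j [ 0.55  0.78 -0.21  1.89  0.3   0.51 -0.39]
turn [ 0.     0.    -0.001] shift before turn [   0.6   -1.6 -113.3] after [   0.7   -1.6 -113.3]
[478.7 -31.2] [-0.4 -0.   0.4 -0. ]
[478.8 -31.1] [-1.2 -0.8  1.2  0.7]
[475.39912267 -32.37720427  68.        ] [477.91546221 -32.90775011  30.        ]
```

{"api": "drive_tool", "payload": {
  "series": [
    [0, 0, 0, 0, 0, -3, -1],
    [0, 0, 0, 0, 0, -8, -1],
    [0, 0, 0, 0, 0, -15, -1],
    [0, 0, 0, 0, 0, -20, -1],
    [0, 0, 0, 0, 0, -22, -1],
    [0, 0, 0, 0, 0, -20, -1],
    [0, 0, 0, 0, 0, -17, -1],
    [0, 0, 0, 0, 0, -10, -1],
    [0, 0, 0, 0, 0, -3, -1],
    [0, 0, 0, 0, 0, 0, -1],
    [0, 0, 0, 0, 0, 0, -1]
  ]
}}

```text
t: 23.97
tcp_pos: [575.8, -296.3, 162.1]
tcp_rot: [-2.72, -1.57, 0.002]
contact_force: [0.6, -0.2, -3.6]
width: 0.333
gripper_force: 79.4
```

Run:
```python
from h import *
go(478.7,-31.5,162,60)
d=grab('top','t6');s=grab('scene','s6')
a=cv2.resize(d['frame'][210:350,270:470,::-1],(400,280));b=cv2.resize(s['frame'][120:260,120:320,::-1],(400,280))
cv2.imwrite('pics/c6.png',np.hstack([a,b]))
```

```text
t 23.97 p [ 575.8 -296.3  162.1] yaw 60.0 w 0.333 F [ 0.6 -0.2 -3.6] gf 79.4 j [ 0.59  0.62 -0.27  1.85  0.24  0.71 -0.34]
turn [-0.002  0.    -0.   ] shift before turn [ 180.7 -216.6    0.4] after [ 1.808e+02 -2.165e+02  1.000e-01]
```

View pics/c6.png

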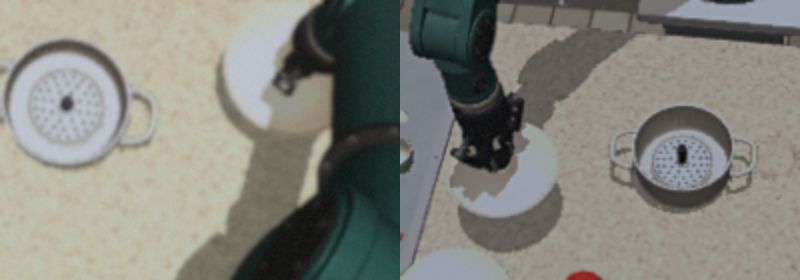

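The lid hangs level, plate at (505,180) right, and the steamer stands in the pot. That was my tenth picture, so from here I check by measurement only.

{"api": "drive_tool", "payload": {
  "series": [
    [0, 0, 0, 6, -7, 0, -1],
    [0, 0, 0, 11, -13.5, 0, -1],
    [0, 0, 0, 16, -19, 0, -1],
    [0, 0, 0, 19, -23, 0, -1],
    [0, 0, 0, 21, -25, 0, -1],
    [0, 0, 0, 21, -25, 0, -1],
    [0, 0, 0, 21, -25, 0, -1],
    [0, 0, 0, 19, -23, 0, -1],
    [0, 0, 0, 17, -21, 0, -1],
    [0, 0, 0, 13, -15.5, 0, -1],
    [0, 0, 0, 10, -12, 0, -1],
    [0, 0, 0, 6.7, -7.6, 0, -1]
  ]
}}

```text
t: 25.07
tcp_pos: [477.8, -29.0, 162.7]
tcp_rot: [-2.717, -1.574, 0.002]
contact_force: [0.2, 0.0, -3.9]
width: 0.329
gripper_force: 79.4
```

{"api": "drive_tool", "payload": {
  "series": [
    [0, 0, 0, 0, 0, 0, -1],
    [0, 0, 0, 0, 0, 0, -1],
    [0, 0, 0, 0, 0, 0, -1],
    [0, 0, 0, 0, 0, 0, -1]
  ]
}}

```text
t: 25.4
tcp_pos: [480.0, -33.1, 162.9]
tcp_rot: [2.722, 1.567, 0.0]
contact_force: [0.5, -0.4, -4.0]
width: 0.331
gripper_force: 79.4
```

```bash
cat > lidfit.py <<'E'
import sys
from h import *
from scipy.optimize import least_squares
# whitish blob outline in scene view, robust circle fit of the lid's lower (near) edge
def lid(s,x0,y0,z,r=87):
    g=cv2.GaussianBlur(cv2.cvtColor(s['frame'],cv2.COLOR_RGB2LAB),(3,3),0).astype(float)
    th=np.linspace(-np.pi/2,np.pi/2,91) ; pts=[];rr=np.arange(r-20,r+20,.5)
    for a in th:
        p=w2p(s,np.c_[x0+rr*np.cos(a),y0+rr*np.sin(a),0*rr+z]).astype(np.float32)
        v=cv2.remap(g.astype(np.float32),p[None,:,0],p[None,:,1],cv2.INTER_LINEAR)[0]
        dv=np.linalg.norm(v[6:]-v[:-6],axis=1); pts.append(rr[3+dv.argmax()])
    pts=np.array(pts); P=np.c_[x0+pts*np.cos(th),y0+pts*np.sin(th)]
    o=least_squares(lambda q:np.hypot(*(P-q[:2]).T)-q[2],(x0,y0,r),loss='soft_l1',f_scale=1.); return o.x.round(1),np.median(np.abs(o.fun)).round(2)
if __name__=='__main__':
    go(478.7,-31.5,122,60)
    s=grab('scene','s7'); z=telemetry.state()['tcp_pos'][2]-46.7
    print('lid',[lid(s,478.7,-31.5,z+h) for h in(6,11)])
    print('pot earlier',lid(load('s6'),478.7,-31.5,75,83),'lid at start',lid(load('scene0'),575.5,-295,8))
E
python3 lidfit.py
```

```text
t 25.4 p [480.  -33.1 162.9] yaw 59.8 w 0.331 F [ 0.5 -0.4 -4. ] gf 79.4 j [ 0.17  0.45 -0.26  2.22  0.23  0.5  -0.79]
turn [ 0.001  0.    -0.003] shift before turn [ 0.7 -1.9 40.9] after [ 0.7 -1.9 40.9]
lid [(array([486.1, -33.5,  82.7]), np.float64(2.56)), (array([487.7, -33.5,  83.3]), np.float64(1.9))]
pot earlier (array([484.7, -31.2,  78.5]), np.float64(1.09)) lid at start (array([ 575.6, -296.8,   83.5]), np.float64(0.66))
```

{"api": "drive_tool", "payload": {
  "series": [
    [0, 0, 0, 0.3, -0.5, 5, -1],
    [0, 0, 0, 0.3, -0.3, 9, -1],
    [0, 0, 0, 0, 0, 10, -1],
    [0, 0, 0, 0, 0, 7, -1],
    [0, 0, 0, 0, 0, 4, -1],
    [0, 0, 0, 0, 0, 2, -1],
    [0, 0, 0, 0, 0, 0, -1],
    [0, 0, 0, 0, 0, 0, -1]
  ]
}}

```text
t: 26.12
tcp_pos: [479.2, -30.7, 125.9]
tcp_rot: [-2.721, -1.571, 0.0]
contact_force: [-0.2, 0.4, -3.3]
width: 0.331
gripper_force: 79.4
```

{"api": "drive_tool", "payload": {
  "series": [
    [0, 0, 0, 0, 0, 1, -1],
    [0, 0, 0, 0, 0, 0, -1]
  ]
}}

```text
t: 26.28
tcp_pos: [479.3, -30.7, 125.2]
tcp_rot: [2.721, 1.57, 0.001]
contact_force: [-0.3, -0.4, -2.1]
width: 0.333
gripper_force: 79.4
```

{"api": "drive_tool", "payload": {
  "series": [
    [0, 0, 0, 0, 0, 1, -1],
    [0, 0, 0, 0, 0, 0, -1]
  ]
}}

```text
t: 26.45
tcp_pos: [479.2, -30.8, 124.1]
tcp_rot: [2.721, 1.57, 0.0]
contact_force: [0.2, 0.4, -2.7]
width: 0.329
gripper_force: 79.4
```

{"api": "drive_tool", "payload": {
  "series": [
    [0, 0, 0, 0, 0, 0.8, -1],
    [0, 0, 0, 0, 0, 0, -1]
  ]
}}

```text
t: 26.62
tcp_pos: [479.1, -30.8, 123.2]
tcp_rot: [2.721, 1.57, -0.0]
contact_force: [0.5, -0.6, -4.1]
width: 0.329
gripper_force: 79.4
```

{"api": "drive_tool", "payload": {
  "series": [
    [0, 0, 0, -1, 1.2, 0, -1],
    [0, 0, 0, 0, 0, 0.8, -1],
    [0, 0, 0, 0, 0, 0, -1]
  ]
}}

```text
t: 26.87
tcp_pos: [479.7, -32.4, 122.3]
tcp_rot: [2.721, 1.57, -0.0]
contact_force: [0.1, 0.7, -2.9]
width: 0.332
gripper_force: 79.4
```

{"api": "drive_tool", "payload": {
  "series": [
    [0, 0, 0, 0, 0, 0.8, -1],
    [0, 0, 0, 0, 0, 0, -1]
  ]
}}

```text
t: 27.03
tcp_pos: [479.7, -32.3, 121.7]
tcp_rot: [2.721, 1.57, 0.0]
contact_force: [0.6, -1.1, -1.0]
width: 0.325
gripper_force: 79.6
```

{"api": "drive_tool", "payload": {
  "series": [
    [0, 0, 0, 0, 0, 0.6, -1],
    [0, 0, 0, 0, 0, 0, -1]
  ]
}}

```text
t: 27.2
tcp_pos: [479.7, -32.3, 121.6]
tcp_rot: [2.721, 1.57, -0.0]
contact_force: [-1.4, 0.2, 5.6]
width: 0.333
gripper_force: 80.2
```

{"api": "drive_tool", "payload": {
  "series": [
    [0, 0, 0, 0, 0, -0.3, -0.1],
    [0, 0, 0, 0, 0, 0, 0.2],
    [0, 0, 0, 0, 0, 0, 0.3],
    [0, 0, 0, 0, 0, 0, 0.3],
    [0, 0, 0, 0, 0, -4, 0.3],
    [0, 0, 0, 0, 0, -12, 0.3],
    [0, 0, 0, 0, 0, -25, 0.3],
    [0, 0, 0, 0, 0, -25, 0.3],
    [0, 0, 0, 0, 0, -25, 0.3],
    [0, 0, 0, 0, 0, 0, 0.3]
  ]
}}

```text
t: 28.03
tcp_pos: [482.5, -32.1, 216.5]
tcp_rot: [2.717, 1.568, 0.012]
contact_force: [0.3, -1.1, 0.9]
width: 0.651
gripper_force: 0.0
```

{"api": "drive_tool", "payload": {
  "series": [
    [0, 0, 0, -15.2, 18, 0, 0.3],
    [0, 0, 0, -15.2, 18, 0, 0.3],
    [0, 0, 0, -15.2, 18, 0, 0.3],
    [0, 0, 0, -15.2, 18, 0, 0.3],
    [0, 0, 0, -15.2, 18, 0, 0.3],
    [0, 0, 0, -15.2, 18, 0, 0.3],
    [0, 0, 0, -15.2, 18, 0, 0.3],
    [0, 0, 0, -15.2, 18, 0, 0.3],
    [0, 0, 0, -15.2, 18, 0, 0.3],
    [0, 0, 0, -15.2, 18, 0, 0.3],
    [0, 0, 0, 0, 0, 0, 0.3],
    [0, 0, 0, 0, 0, 0, 0.3]
  ]
}}

```text
t: 29.03
tcp_pos: [559.0, -255.5, 211.5]
tcp_rot: [-2.723, -1.566, 0.001]
contact_force: [0.1, 1.2, 0.4]
width: 0.648
gripper_force: 0.0
```

Run:
```python
from h import *
go(0,0,0,60)
def knob(d,x,y,z):
    u,v=w2p(d,[[x,y,z]])[0].round().astype(int); g=d['frame'][v-14:v+15,u-14:u+15].mean(2)
    m=cv2.moments(((g<90)*1).astype(np.uint8),True); q=(u-14+m['m10']/m['m00'],v-14+m['m01']/m['m00']); return m['m00'],p2w(d,q,z).round(1)
d=grab('top','t8');s=grab('scene','s8')
# knob side/top apparent height ~30 above lid underside; compare with the start bias
for n,c in(('top',d),('scene',s)): print(n,'now',knob(c,478.7,-31.5,105),'start',knob(load(n+'0'),575.5,-295.5,30))
for n,a,b in(('top',d,load('top0')),('scene',s,load('scene0'))):
    D=np.abs(a['frame'].astype(int)-b['frame']).mean(2)
    for o,(x,y) in dict(tomato=(724,128),lemon=(744,44),timer=(724,-153)).items():
        u,v=w2p(b,[[x,y,30]])[0].astype(int); print(n,o,D[v-14:v+15,u-14:u+15].mean().round(1))
# lid tilt/seat: ellipse fit of white plate in top view
from lidfit import lid
print('edge scene',lid(s,478.7,-31.5,83));
```

```text
t 29.03 p [ 559.  -255.5  211.5] yaw 59.8 w 0.648 F [0.1 1.2 0.4] gf 0.0 j [ 0.54  0.52 -0.27  1.89  0.19  0.76 -0.35]
turn [-0.001  0.001 -0.003] shift before turn [ -60.2 -611.5  212. ] after [ -58.2 -611.9  211.5]
top now (110.0, array([479.6, -33.3, 105. ])) start (103.0, array([ 574.9, -295.8,   30. ]))
scene now (77.0, array([480.2, -33.8, 105. ])) start (81.0, array([ 576.1, -297.1,   30. ]))
top tomato 16.3
top lemon 15.4
top timer 14.3
scene tomato 4.2
scene lemon 4.3
scene timer 4.0
edge scene (array([481.7, -34. ,  86.9]), np.float64(0.72))
```

```bash
python3 -c "
from rig import arm; print(arm.sign_off())"
```

```text
the job is handed in; nothing more can be done
None
```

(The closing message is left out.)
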